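Set the inspection square on a plate's corner

TASK

Get the clamped plate ready for its squareness check. Put the two gauge pins that stand in the way beside it back into the holder, each upright and fully down in the pocket of its own size, then lay the steel square flat on the bench round the plate's one unclipped corner, its long leg flush along the long edge and its short leg flush along the short edge. Leave the other things on the bench where they are.

Things in the scene. Friction and masses are not known exactly. Their poses are not given: they have to be found in the camera images.
- plate: machined aluminium plate, 110 x 80 x 14 mm high, fixed to the bench. Origin: centre of its underside; x along the 110 mm edges, y along the 80 mm edges, z up. Three corners are clipped at 45 degrees by 15 mm; the corner at (-55, -40) mm is square. A dark toe clamp with a 34 mm high bolt holds the middle of the +y edge.
- plate_corner (a point): the foot of the plate's one square (unclipped) corner, at bench height; axes as the plate's. The long edge runs from here along +x (95 mm to the clip), the short edge along +y (65 mm to the clip).
- square: loose solid steel L-shaped inspection square, 0.5 kg, lying on its side: legs 10 mm wide, 32 mm high, outside lengths 130 mm (along x) and 90 mm (along y). Origin at the underside, between the legs. From the inner corner at (-55, -37) mm the long leg runs to +x (on the -y side), the short leg to +y (on the -x side). Laid flush, its axes match the plate's.
- square_corner (a point): inner corner of the square, at its underside; axes as the square's
- long_end (a point): far end of the long leg's inner face, at the underside, 120 mm along x from the inner corner
- short_end (a point): far end of the short leg's inner face, at the underside, 80 mm along y from the inner corner
- square_grip (a point): good place to grip the square, fingers closing across the long leg (along its y): middle of the 10 mm leg, 32 mm along x from the inner corner, 24 mm above the underside. The tops of the legs stand 18 mm above the plate's top.
- holder: beech-wood pin holder, 54 x 124 x 25 mm high (x, y, z), fixed to the bench, with two round pockets right through to the bench, in a row along y. Origin: centre of its underside. Between the pockets a 20 mm steel pin, part of the holder, stands to 52 mm.
- pocket_wide (a point): centre of the 29 mm pocket, at bench height, 38 mm to -y of the holder's origin
- pocket_narrow (a point): centre of the 21 mm pocket, at bench height, 38 mm to +y of the holder's origin
- pin_wide: steel gauge pin, 24 mm diameter, 50 mm tall, loose, standing upright by one of the plate's two edges at the square corner; origin: centre of its foot. Belongs in the 29 mm pocket.
- pin_narrow: steel gauge pin, 16 mm diameter, 50 mm tall, loose, standing upright by the other of these edges; origin: centre of its foot. Belongs in the 21 mm pocket.
- loupe: black cylindrical loupe, 30 mm diameter, 34 mm high; bystander; origin: centre of its foot
- gauge_block: steel gauge block, 30 x 12 x 35 mm high; bystander; origin: centre of its foot
- bearing: small bearing, 22 mm diameter, 8 mm high, lying on the plate; bystander; origin: centre of its underside
- race: dark bearing race, 30 mm diameter, 10 mm high, lying between the legs of the square at its start; bystander; origin: centre of its underside
- tweezers: steel tweezers, 115 mm long along x, 8 mm high; bystander; origin: middle, underside
- jar: amber glass jar with white cap, 48 mm diameter, 60 mm high; bystander; origin: centre of its foot
There are look-alikes about, which are no part of the job. What is shaped like the plate but green or purple is not meant.

How it is judged:
At the end, for the whole second after the job is handed in: Each pin stands upright (0.1 rad) in the pocket of its size, foot within 5 mm of the pocket axis and the bench. The square lies flat (3 mm, 0.04 rad) and still, inner corner and both leg ends within 2 mm of the lines of the plate's long and short edges (y of square_corner in the frame of plate_corner between -0.002 and 0.002 m and y of long_end in the frame of plate_corner between -0.002 and 0.002 m and x of square_corner in the frame of plate_corner between -0.002 and 0.002 m and x of short_end in the frame of plate_corner between -0.002 and 0.002 m and height (world z) of square below 0.003 m and angle between square's own z axis and vertical below 0.04 rad and horizontal distance between pin_wide and pocket_wide below 0.005 m and height (world z) of each of pin_wide, pin_narrow below 0.005 m and angle between each of pin_wide, pin_narrow's own z axis and vertical below 0.1 rad and horizontal distance between pin_narrow and pocket_narrow below 0.005 m and linear speed of square below 0.02 m/s); the robot touches nothing.
It fails at once if a bystander (loupe, gauge block, bearing, race, tweezers, jar) is moved by more than 20 mm (distance of any of loupe, gauge_block, bearing, race, tweezers, jar from where it was at the start of the episode above 0.02 m).
It also fails if it takes over 69 s, if anything falls off the work surface, if the arm or the gripper's body presses on something with over 40 N, if the wrist force passes 120 N, or if a joint passes its speed limit or range.

ROBOT

A 6-joint arm with a two-finger parallel gripper is mounted at the origin on the work surface. World frame = base frame: x ahead of the robot, y to its left, z up, the work surface at z = 0. Lengths are in m, angles in rad, forces in N, time in s.
With the tool pointing down it reaches from about 0.35 to 0.775 m from the base axis. Payload 7.3 kg.
Tool frame: the origin (TCP) lies midway between the tips of the shut fingers; the grasp point (between the pads) lies 19 mm behind it (tcp_to_grasp is the distance from the TCP to the grasp point, in m); z points along the fingers, y is the line along which they close (so a half turn about z gives the same grasp; the last joint's range is limited). The gripper opens to 92 mm and grips with 3 to 60 N. Pads are 19 mm wide; open, the fingers measure 130 mm over their backs; the gripper's body (75 mm by 190 mm) begins 47 mm behind the grasp point.
Start: joints at [-1.418, 0.342, 1.524, -0, 1.275, -0.146], TCP at [0.155, -0.502, 0.227] pointing down, gripper open.
Joint ranges: [-2.53, 2.53], [-0.77, 2.02], [0.04, 2.7], [-1, 4.14], [0.28, 2.66], [-3.11, 3.11]. Speed limits (rad/s): [2.57, 2.57, 3.14, 3.14, 3.14, 3.14].

INTERFACE

Orientations are given as [roll, pitch, yaw] about the fixed x, y, z axes, in that order (R = Rz(yaw) Ry(pitch) Rx(roll)).
In Python, from cell import observe, read_camera, calibration, hand_in, tcp_to_grasp gives the robot as it stands.
- The arm moves only by the tool send_rows, never from a script. Its argument "targets" is a list of rows, each a list of 5 numbers: the opening, from 0 (shut) to 1 (fully open), then the shift along the world's x, y, z in m, then the turn about the world's z in rad. A call has 1 to 5 rows; each row shifts and turns the commanded pose from where the row before left it; what a row does not reach is not made up. A row lasts 1/10 s, in which the tool goes at most 50 mm and 8.59 degrees, less where a joint would pass 70% of its speed; a pose out of reach is approached as far as the arm can. A call is refused whole if a number of a shift passes 0.05 or a number of a turn 0.15, either way. A call with a gripper value outside its range is refused whole. The fingers move at their own pace and stop on an object; "grip_force" is the grip in N (left out, the last holds). Time passes only in rows, so rows that do not move let the fingers close. It gives the time, the measured TCP pose, the force, the opening and the grip force at its end, in the units of the state.
- observe(): the state, without advancing time (a new reading comes with each control period).
- read_camera(name): name is "scene" or "top" or "wrist"; returns (picture, depth): 420x560x3 uint8, red, green, blue; 420x560 float32, m along the optical axis (not along the pixel's ray), 0 where there is no reading.
- calibration(name): a dict with "intrinsics" (3x3 intrinsics, pixels), "world_to_cam" (4x4, takes a point from world to camera coordinates); the wrist camera has in their place "hand_eye" (4x4, takes a point from camera to tool coordinates, whose origin is the TCP and whose axes are the flange's). Camera axes: x right, y up, looking along -z (the intrinsics and any distortion apply to the point x, -y, -z); pixel columns grow to the right and rows downward; lengths in m; the calibration is good to about 2 mm. A picture is of the moment at which its call begins: read the wrist's pose just before it. calibration takes no time and is no camera call.
- hand_in(): hands the job in; it is judged then, once.
The state is a dict: "time": time; "qpos": joint angles; "qvel": joint speeds; "joint_efforts": joint torques, N m; "tool_pos": TCP position; "tool_rot": TCP orientation; "contact_force": force on the tool from outside, world axes, zero at the start; "torque": the same for the moment, N m; "opening": finger opening in m; "grip_force": force on a finger pad.
Only numpy, scipy, OpenCV 4.12 (cv2) and the standard library are available. Lean on these libraries where they do the work, as an engineer would, in place of code of your own. Each camera call takes 0.05 s, during which the arm holds its last target. There are 200 camera calls.

## Working session

There is one attempt and no reset: what is moved stays moved. The work goes in short steps, Python scripts to look and compute and a tool call to move; the robot and the scene stay as the last step left them, time stands still between calls to the robot, and variables do not carry over. Pictures are saved under pics/ and viewed, at most 10 in all, crops included, and the job is handed in when it is done.

Besides the shell and the picture viewer there is one more tool, called after "Call:" as name(argument=value, ...) on one line, values as JSON. send_rows: Moves the arm, as the interface text tells. Its arguments: {"type":"object","properties":{"targets":{"type":"array","items":{"type":"array","items":{"type":"number"}}},"grip_force":{"type":"number"}},"required":["targets"]}

```bash
mkdir -p pics; ls; cat > h.py <<'E'
import numpy as np,cv2
from cell import *
def save(n,fn):
    p,d=read_camera(n); cv2.imwrite(fn,p[:,:,::-1]); return p,d
E
python3 - <<'E'
from h import *
for n in("top","scene"):
    p,d=save(n,f"pics/{n}0.png"); np.savez(f"{n}0.npz",p=p,d=d)
    print({k:np.round(v,4).tolist() if not isinstance(v,str) else v for k,v in calibration(n).items()})
print(calibration("wrist")); print(observe(),tcp_to_grasp)
E
```

```text
pics
{'intrinsics': [[392.5088, 0.0, 279.0062], [0.0, 392.5088, 204.3515], [0.0, 0.0, 1.0]], 'world_to_cam': [[-0.0195, -0.9996, 0.0194, -0.0108], [0.9975, -0.0182, 0.0686, -0.5681], [-0.0682, 0.0207, 0.9975, -1.0631], [0.0, 0.0, 0.0, 1.0]]}
{'intrinsics': [[456.1284, 0.0, 278.6528], [0.0, 456.1284, 210.935], [0.0, 0.0, 1.0]], 'world_to_cam': [[0.8394, 0.5434, 0.0092, -0.4682], [-0.478, 0.7302, 0.4882, 0.2506], [0.2586, -0.4142, 0.8727, -1.1424], [0.0, 0.0, 0.0, 1.0]]}
{'intrinsics': array([[330.92662229,   0.        , 277.10229407],
       [  0.        , 330.92662229, 202.19645952],
       [  0.        ,   0.        ,   1.        ]]), 'hand_eye': array([[-6.08223642e-04,  9.60621643e-01,  2.77859117e-01,
         7.54855918e-02],
       [ 9.99999781e-01,  5.12027509e-04,  4.18769062e-04,
         5.31920566e-04],
       [ 2.60007114e-04,  2.77859311e-01, -9.60621744e-01,
        -1.58708330e-01],
       [ 0.00000000e+00,  0.00000000e+00,  0.00000000e+00,
         1.00000000e+00]])}
{'time': 0.1, 'qpos': array([-1.41803684e+00,  3.42641198e-01,  1.52490880e+00, -1.72873005e-05,
        1.27538470e+00, -1.46005948e-01]), 'qvel': array([ 1.91296123e-03, -8.75645631e-05, -2.00333467e-03,  7.69198527e-04,
       -1.08590651e-03,  1.32804691e-03]), 'joint_efforts': array([ 2.10809580e-03, -4.32003307e+01, -2.44694102e+01,  7.20893824e-02,
        5.25563769e-02, -4.20910692e-05]), 'tool_pos': array([ 0.15448763, -0.50138561,  0.22612503]), 'tool_rot': array([-3.14026248e+00, -1.78895190e-04,  2.98770358e-01]), 'contact_force': array([-0.14596737, -0.23222773, -0.5585092 ]), 'torque': array([ 0.0121081 , -0.03381755,  0.00314623]), 'grip_force': 0.0, 'opening': 0.09145741388288445} 0.0188
```

View pics/top0.png

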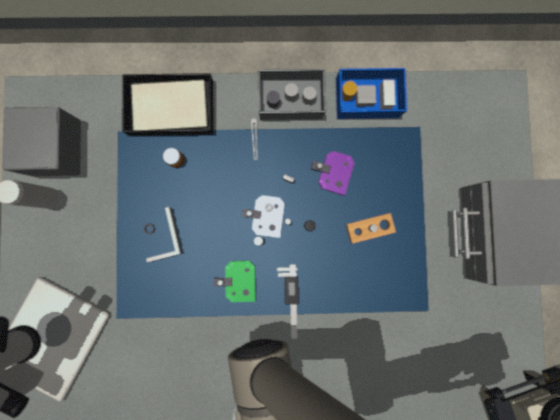

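View pics/scene0.png

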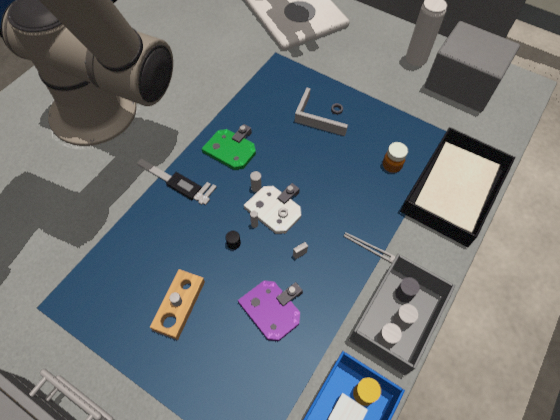

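Top view: the aluminium plate is at (268,215), with pins at (289,221) and (258,240). The holder is at (372,228), the square at (172,238) with the race at (150,228), the loupe at (310,226) and the gauge block at (289,179).

Possible mix-ups:
- **Plate:** the green (240,282) and purple (337,172) plates. I choose the light one at (268,215).
- **Pins:** the cylinders in the grey tray (273,98), (292,91), (310,94) and the fixed holder pin (373,228). I choose (289,221) and (258,240).
- **Square:** the calipers at (290,290). I choose the L at (172,238).

```bash
cat >> h.py <<'E'
from scipy.spatial.transform import Rotation as Ro
def campose(n,st=None):
    c=calibration(n)
    if n!="wrist": return c["intrinsics"],np.linalg.inv(c["world_to_cam"])
    T=np.eye(4);T[:3,:3]=Ro.from_euler('xyz',st["tool_rot"]).as_matrix();T[:3,3]=st["tool_pos"]
    return c["intrinsics"],T@c["hand_eye"]
def ray(uv,K,T,z):
    uv=np.atleast_2d(uv).astype(float)
    d=np.c_[(uv[:,0]-K[0,2])/K[0,0],-(uv[:,1]-K[1,2])/K[1,1],-np.ones(len(uv))]@T[:3,:3].T
    o=T[:3,3]; return o+d*((z-o[2])/d[:,2])[:,None]
def proj(P,K,T):
    c=(np.atleast_2d(P)-T[:3,3])@T[:3,:3]
    return np.c_[K[0,0]*c[:,0]/-c[:,2]+K[0,2],-K[1,1]*c[:,1]/-c[:,2]+K[1,2]]
def cloud(d,K,T):
    v,u=np.mgrid[:d.shape[0],:d.shape[1]]
    c=np.stack([(u-K[0,2])/K[0,0]*d,-(v-K[1,2])/K[1,1]*d,-d],-1)
    return c@T[:3,:3].T+T[:3,3]
E
python3 - <<'E'
from h import *
K,T=campose("top")
d=np.load("top0.npz")["d"]
P=cloud(d,K,T)
for n,uv,z in [("plate",(268,215),.014),("pinA",(289,221),.05),("pinB",(258,240),.05),("hold",(372,228),.052),("hw?",(355,232),.025),("hn?",(390,223),.025),("sqcorner",(179,252),.032),("sqend1",(168,208),.032),("sqend2",(147,260),.032),("race",(150,228),.01),("loupe",(310,226),.034),("gb",(289,179),.035),("tweez",(254,140),.008),("jar",(173,157),.06)]:
    print(n,ray(uv,K,T,z)[0].round(3),"depth pt",P[uv[1],uv[0]].round(3))
E
```

```text
plate [0.539 0.009 0.014] depth pt [0.539 0.009 0.018]
pinA [ 0.521 -0.047  0.05 ] depth pt [ 0.521 -0.047  0.054]
pinB [0.472 0.037 0.05 ] depth pt [0.472 0.037 0.052]
hold [ 0.498 -0.269  0.052] depth pt [ 0.498 -0.269  0.049]
hw? [ 0.488 -0.228  0.025] depth pt [ 0.487 -0.234 -0.004]
hn? [ 0.51  -0.326  0.025] depth pt [ 0.51  -0.326  0.025]
sqcorner [0.443 0.25  0.032] depth pt [0.443 0.25  0.033]
sqend1 [0.563 0.28  0.032] depth pt [0.563 0.281 0.028]
sqend2 [0.424 0.336 0.032] depth pt [0.424 0.336 0.032]
race [0.51  0.335 0.01 ] depth pt [ 0.51   0.339 -0.004]
loupe [ 0.506 -0.104  0.034] depth pt [ 0.506 -0.104  0.036]
gb [ 0.636 -0.05   0.035] depth pt [ 0.636 -0.05   0.036]
tweez [0.751 0.045 0.008] depth pt [0.753 0.045 0.001]
jar [0.697 0.259 0.06 ] depth pt [0.697 0.259 0.059]
```

Call:
send_rows(targets=[[1,0.027,0.04,0.005,-0.03],[1,0.027,0.04,0.005,-0.03],[1,0.027,0.04,0.005,-0.03],[1,0.027,0.04,0.005,-0.03],[1,0.027,0.04,0.005,-0.03]])

```text
time: 0.6
tool_pos: [0.2901, -0.2999, 0.2517]
tool_rot: [-3.141, 0.0, 0.147]
contact_force: [0.6, -0.3, 0.1]
opening: 0.0918
grip_force: 0.0
```

Call:
send_rows(targets=[[1,0.027,0.04,0.005,-0.03],[1,0.027,0.04,0.005,-0.03],[1,0.027,0.04,0.005,-0.03],[1,0.027,0.04,0.005,-0.03],[1,0.027,0.04,0.005,-0.03]])

```text
time: 1.1
tool_pos: [0.4251, -0.0998, 0.2769]
tool_rot: [3.141, 0.0, -0.002]
contact_force: [1.1, -1.6, -0.3]
opening: 0.092
grip_force: 0.0
```

Call:
send_rows(targets=[[1,0,0,0,0],[1,0,0,0,0]])

```text
time: 1.3
tool_pos: [0.4247, -0.1007, 0.2764]
tool_rot: [3.141, 0.001, 0.002]
contact_force: [-0.4, -0.7, 0.5]
opening: 0.0917
grip_force: 0.0
```

```bash
cat >> h.py <<'E'
def wrist(name):
    st=observe(); p,d=read_camera("wrist"); K,T=campose("wrist",st)
    cv2.imwrite(f"pics/{name}.png",p[:,:,::-1]); np.savez(f"{name}.npz",p=p,d=d,K=K,T=T)
    print(name,st["time"],st["tool_pos"].round(4),st["tool_rot"].round(4)); return p,d,K,T
E
python3 -c "
from h import *
wrist('w1')"
```

```text
w1 1.3 [ 0.4247 -0.1007  0.2764] [3.1414e+00 9.0000e-04 2.3000e-03]
```

View pics/w1.png

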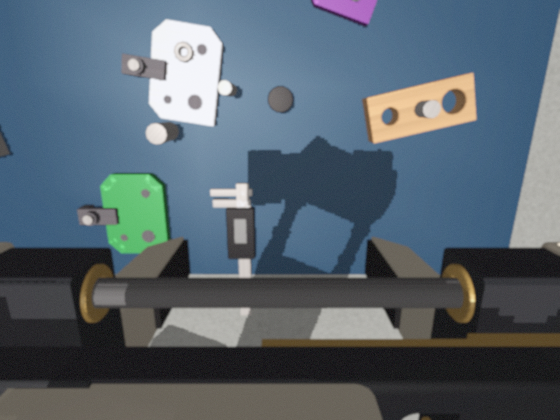

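The wrist view shows the light plate with its clamp on the left at (145,67) and its unclipped corner at bottom right (217,125). The narrow pin (228,88) stands by the long edge and the wide pin (157,133) by the short edge. The holder has its narrow pocket at (389,115), wide pocket at (453,100) and fixed pin at (431,108). The loupe is at (280,98) and the bearing at (184,52).

```bash
cat > m1.py <<'E'
from h import *
f=np.load("w1.npz");p,d,K,T=f["p"],f["d"],f["K"],f["T"]
P=cloud(d,K,T)
for uv in [(190,80),(228,86),(160,132),(431,107),(410,113),(300,60)]: print(uv,p[uv[1],uv[0]],P[uv[1],uv[0]].round(4))
v,u=np.mgrid[:420,:560]
h=P[...,2]
big=cv2.resize(p[0:160,60:500],None,fx=1.8,fy=1.8,interpolation=cv2.INTER_CUBIC); cv2.imwrite("pics/w1c.png",big[:,:,::-1])
def blob(m,box):
    x0,y0,x1,y1=box;k=np.zeros(m.shape,np.uint8);k[y0:y1,x0:x1]=m[y0:y1,x0:x1]
    n,l,s,c=cv2.connectedComponentsWithStats(k);i=1+np.argmax(s[1:,4]);return (l==i).astype(np.uint8),s[i],c[i]
for n,box,z in [("pinN",(215,75,240,105),.05),("pinW",(140,115,185,150),.05),("hpin",(415,95,445,122),.052),("loupe",(262,80,300,118),.034)]:
    m,s,c=blob((abs(h-z)<.008),box); Q=P[m>0]; 
    print(n,s,c.round(1),ray(c,K,T,z)[0].round(4),"medz",np.median(Q[:,2]).round(4),"diam",2*np.sqrt(s[4]/np.pi)*.001*(T[2,3]-z)/.331)
hs=cv2.cvtColor(p,cv2.COLOR_RGB2HSV)
for n,box in [("narrow",(375,100,405,130)),("wide",(436,85,472,118))]:
    m,s,c=blob(h<.012,box); print(n,s,c.round(1),ray(c,K,T,.025)[0].round(4))
E
python3 m1.py
```

```text
(190, 80) [245 246 251] [0.5302 0.003  0.0157]
(228, 86) [245 246 247] [ 0.5215 -0.047   0.0512]
(160, 132) [236 229 226] [0.4719 0.0324 0.051 ]
(431, 107) [215 209 205] [ 0.4998 -0.2721  0.052 ]
(410, 113) [234 195 150] [ 0.4928 -0.2598  0.0254]
(300, 60) [101 130 154] [ 0.554  -0.1285  0.003 ]
pinN [218  80  15  16 181] [225.   87.7] [ 0.5198 -0.0435  0.05  ] medz 0.0506 diam 0.017658875279420706
pinW [146 123  23  22 380] [157.3 133.5] [0.4702 0.0359 0.05  ] medz 0.0506 diam 0.02558677499934774
hpin [420 100  21  19 300] [430.4 108.9] [ 0.4977 -0.2716  0.052 ] medz 0.0526 diam 0.022616354942959514
loupe [268  86  26  27 536] [280.2  99. ] [ 0.5083 -0.1045  0.034 ] medz 0.0348 diam 0.03165106699222886
narrow [382 108  13  17 172] [388.  116.1] [ 0.4891 -0.234   0.025 ]
wide [442  90  19  24 337] [450.8 101.3] [ 0.5063 -0.3067  0.025 ]
```

View pics/w1c.png

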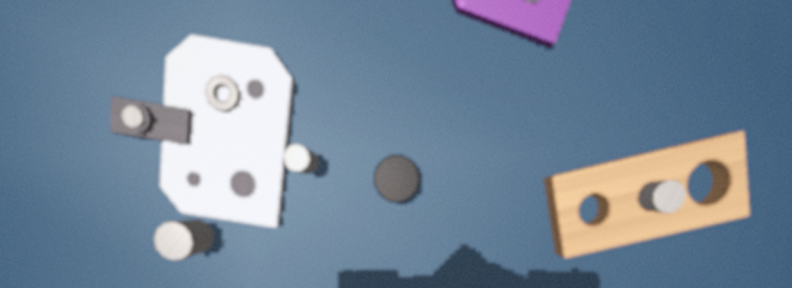

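The crop confirms the choice: one unclipped corner at bottom right, both pins beside it, and the two pockets of different size.

Call:
send_rows(targets=[[0.55,0.0038,0.0114,-0.013,0.15],[0.55,0.0038,0.0114,-0.013,0.15],[0.55,0.0038,0.0114,-0.013,0.15],[0.55,0.0038,0.0114,-0.013,0.15],[0.55,0.0038,0.0114,-0.013,0.15]])

```text
time: 1.85
tool_pos: [0.443, -0.0461, 0.211]
tool_rot: [-3.141, 0.001, 0.752]
contact_force: [0.5, -0.2, -0.7]
opening: 0.0566
grip_force: 0.0
```

Call:
send_rows(targets=[[0.55,0.0038,0.0114,-0.013,0.15],[0.55,0.0038,0.0114,-0.013,0.15],[0.55,0.0038,0.0114,-0.013,0.15],[0.55,0.0038,0.0114,-0.013,0.15],[0.55,0.0038,0.0114,-0.013,0.15]])

```text
time: 2.35
tool_pos: [0.4622, 0.0107, 0.146]
tool_rot: [-3.141, 0.0, 1.502]
contact_force: [0.6, -0.5, -0.2]
opening: 0.0507
grip_force: 0.0
```

Call:
send_rows(targets=[[0.55,0.0038,0.0114,-0.013,0.15],[0.55,0.0038,0.0114,-0.013,0.15],[0.55,0,0,0,0],[0.55,0,0,0,0]])

```text
time: 2.75
tool_pos: [0.4699, 0.0337, 0.1208]
tool_rot: [-3.141, 0.0, 1.793]
contact_force: [-0.3, 0.3, 0.8]
opening: 0.0505
grip_force: 0.0
```

```bash
python3 -c "
from h import *
p,d,K,T=wrist('w2')
print(proj([.4702,.0359,.05],K,T),proj([.52,-.0435,.05],K,T),proj([.487,.0,.014],K,T))"
```

```text
w2 2.75 [0.4699 0.0337 0.1208] [-3.1408e+00  1.0000e-04  1.7934e+00]
[[277.52950351 210.15483243]] [[316.34457351 315.58327647]] [[287.36222668 240.44140045]]
```

View pics/w2.png

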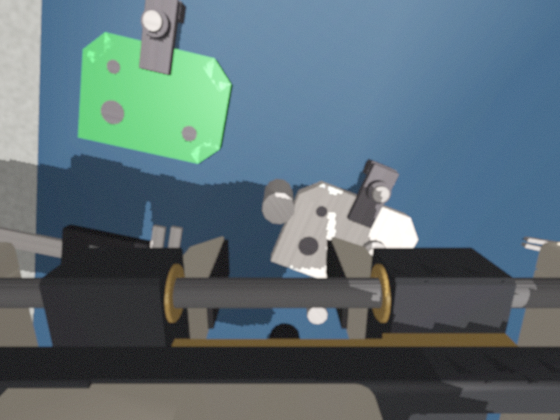

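Close view: pin_wide's top is at about (277,205) between the open fingers, with the plate's square corner at about (272,262). The narrow pin is at (317,315), behind the gripper bar.

```bash
cat >> h.py <<'E'
def topc(f,guess,z,tol=.008,r=25):
    "centre of a flat top at height z near the guessed pixel"
    f=np.load(f+".npz");P=cloud(f["d"],f["K"],f["T"])
    m=np.zeros(P.shape[:2],np.uint8);u,v=map(int,guess)
    m[v-r:v+r,u-r:u+r]=abs(P[v-r:v+r,u-r:u+r,2]-z)<tol
    n,l,s,c=cv2.connectedComponentsWithStats(m);i=1+np.argmax(s[1:,4])
    k,_=cv2.findContours((l==i).astype(np.uint8),0,2); (x,y),rr=cv2.minEnclosingCircle(k[0])
    Q=ray([[x,y],c[i]],f["K"],f["T"],z); sc=(f["T"][2,3]-z)/330.9
    print("circ",x,y,Q[0].round(4),"cen",c[i].round(1),Q[1].round(4),"z",P[l==i][:,2].mean().round(4),"diam mm",2000*rr*sc,s[i])
    return Q
E
python3 -c "
from h import *
topc('w2',(277,207),.051,.005)
f=np.load('w2.npz');P=cloud(f['d'],f['K'],f['T']);print(P[195:225:4,277].round(4).tolist())"
```

```text
circ 278.3455810546875 207.31617736816406 [0.4702 0.0384 0.051 ] cen [278.4 207.4] [0.4703 0.0384 0.051 ] z 0.0506 diam mm 22.543972575558453 [263 192  32  32 822]
[[0.4672, 0.0473, 0.0515], [0.468, 0.044, 0.0498], [0.4686, 0.0414, 0.0512], [0.4693, 0.0383, 0.0505], [0.4699, 0.0356, 0.0515], [0.4705, 0.033, 0.0523], [0.4713, 0.0295, 0.0508], [0.472, 0.0264, 0.0505]]
```

Call:
send_rows(targets=[[0.55,-0.0007,0.0035,-0.03,0],[0.55,0,0,-0.035,0],[0.55,0,0,-0.027,0],[0.55,0,0,0,0]], grip_force=25)

```text
time: 3.2
tool_pos: [0.4675, 0.0377, 0.0268]
tool_rot: [-3.137, -0.001, 1.795]
contact_force: [-0.6, -0.4, 0.2]
opening: 0.0502
grip_force: 0.0
```

Call:
send_rows(targets=[[0,0,0,0,0],[0,0,0,0,0],[0,0,0,0,0],[0,0,0,0,0],[0,0,0,0,0]])

```text
time: 3.7
tool_pos: [0.4701, 0.0385, 0.0298]
tool_rot: [3.14, 0.001, 1.799]
contact_force: [-1.2, -0.2, 7.6]
opening: 0.0231
grip_force: 25.0
```

Call:
send_rows(targets=[[0,0,0,0.02,0],[0,0,0,0.035,0],[0,0,0,0.035,0],[0,0.005,-0.043,0,0],[0,0.005,-0.043,0,0]])

```text
time: 4.2
tool_pos: [0.4801, -0.0476, 0.1202]
tool_rot: [3.139, 0.001, 1.802]
contact_force: [0.7, -0.1, -2.8]
opening: 0.0235
grip_force: 25.0
```

Call:
send_rows(targets=[[0,0.005,-0.043,0,0],[0,0.005,-0.043,0,0],[0,0.005,-0.043,0,0],[0,0.005,-0.043,0,0],[0,0.005,-0.043,0,0]])

```text
time: 4.7
tool_pos: [0.5042, -0.264, 0.1187]
tool_rot: [-3.141, -0.0, 1.799]
contact_force: [0.8, 0.5, -3.0]
opening: 0.0235
grip_force: 25.0
```

Call:
send_rows(targets=[[0,0.005,-0.043,0,0],[0,0.005,-0.043,0,0],[0,0,0,0,0],[0,0,0,0,0],[0,0,0,0,0]])

```text
time: 5.2
tool_pos: [0.5141, -0.3472, 0.1184]
tool_rot: [-3.141, -0.002, 1.799]
contact_force: [0.5, 1.0, -1.2]
opening: 0.0235
grip_force: 25.0
```

```bash
python3 -c "
from h import *
p,d,K,T=wrist('w3')
print(proj([.5054,-.3074,.025],K,T),proj([.488,-.2334,.025],K,T),proj([.4967,-.2704,.052],K,T))"
```

```text
w3 5.2 [ 0.5141 -0.3472  0.1184] [-3.1410e+00 -1.5000e-03  1.7993e+00]
[[277.10712184 152.92276601]] [[276.77423603  43.61593788]] [[276.86480967  99.8222183 ]]
```

View pics/w3.png

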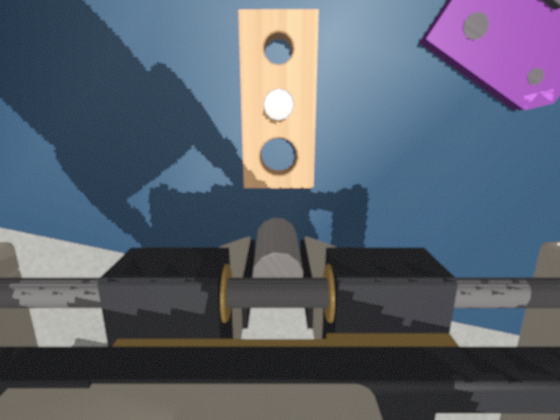

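The wrist view shows pin_wide held at (277,240) with its foot arc at about (277,220). Ahead are the wide pocket (278,155), fixed pin (278,104) and narrow pocket (278,48).

```bash
cat > hole.py <<'E'
from h import *
import sys
def hole(fn,guess,r=26,z=.025,thr=None):
    f=np.load(fn+".npz");p,K,T=f["p"],f["K"],f["T"]
    u,v=map(int,guess); c=cv2.resize(p[v-r:v+r,u-r:u+r],None,fx=8,fy=8,interpolation=cv2.INTER_CUBIC)
    R=cv2.GaussianBlur(c[...,0],(0,0),4)
    t=thr or cv2.threshold(R,0,255,cv2.THRESH_OTSU)[0]
    n,l,s,cc=cv2.connectedComponentsWithStats((R<t).astype(np.uint8)); i=l[r*8,r*8]
    k,_=cv2.findContours((l==i).astype(np.uint8),0,1); k=max(k,key=cv2.contourArea)
    (x,y),ax,an=cv2.fitEllipse(cv2.convexHull(k)); 
    uv=np.array([u-r+(x+.5)/8-.5,v-r+(y+.5)/8-.5]); q=ray(uv,K,T,z)[0]
    print(fn,"hole",t,uv.round(1),q.round(4),"axes mm",np.array(ax)/8/330.9*(T[2,3]-z)*1000)
    return q
if __name__=="__main__":
    w=hole("w3",(278,155)); n=hole("w3",(278,48),22)
    d=n-w; print("dist",np.linalg.norm(d),"yaw",np.arctan2(-d[0],d[1]))
    topc("w3",(278,104),.052,.006)
    f=np.load("w3.npz"); p=f["p"]; P=cloud(f["d"],f["K"],f["T"]); Ti=np.linalg.inv(f["T"]@np.linalg.inv(calibration("wrist")["hand_eye"]))
    t=P@Ti[:3,:3].T+Ti[:3,3]
    for row in (222,230,238,246): 
        print(row,[ (u,t[row,u].round(4).tolist()) for u in (256,262,270,278,286,294,300)])
E
python3 hole.py
```

```text
w3 hole 181.0 [278.3 156. ] [ 0.5068 -0.3095  0.025 ] axes mm [28.71771032 28.82393149]
w3 hole 181.0 [278.1  47.4] [ 0.4895 -0.2355  0.025 ] axes mm [22.68500268 24.74031281]
dist 0.0759543846598225 yaw 0.23000732321729778
circ 278.6659240722656 104.41928100585938 [ 0.4985 -0.2729  0.052 ] cen [278.5 104.4] [ 0.4984 -0.2729  0.052 ] z 0.0528 diam mm 21.2272729144933 [264  89  30  32 735]
222 [(256, [-0.0226, -0.018, 0.1147]), (262, [-0.0235, -0.0129, 0.1175]), (270, [0.0098, -0.0035, 0.0233]), (278, [0.0104, 0.0011, 0.0215]), (286, [0.0094, 0.0058, 0.0244]), (294, [-0.0232, 0.0154, 0.1164]), (300, [-0.0234, 0.0207, 0.1171])]
230 [(256, [-0.0306, -0.0182, 0.1163]), (262, [0.0072, -0.0079, 0.0171]), (270, [0.01, -0.0032, 0.0099]), (278, [0.0106, 0.0011, 0.0083]), (286, [0.0096, 0.0055, 0.0109]), (294, [0.0046, 0.0105, 0.0238]), (300, [-0.0309, 0.0208, 0.117])]
238 [(256, [-0.0382, -0.0183, 0.1162]), (262, [0.0078, -0.0073, 0.0038]), (270, [0.01, -0.003, -0.0017]), (278, [0.0102, 0.0011, -0.002]), (286, [0.0099, 0.0052, -0.0015]), (294, [0.0063, 0.0097, 0.0075]), (300, [-0.0381, 0.0209, 0.116])]
246 [(256, [-0.0461, -0.0185, 0.1165]), (262, [0.0086, -0.0068, -0.0085]), (270, [0.01, -0.0028, -0.0118]), (278, [0.0107, 0.0011, -0.0135]), (286, [0.0102, 0.0049, -0.0122]), (294, [0.0072, 0.0091, -0.0054]), (300, [-0.0459, 0.0211, 0.1162])]
```

Call:
send_rows(targets=[[0,-0.0043,0.0195,0,0],[0,-0.0044,0.0195,0,0],[0,0,0,-0.03,0],[0,0,0,-0.025,0],[0,0,0,0,0]])

```text
time: 5.75
tool_pos: [0.504, -0.3065, 0.061]
tool_rot: [-3.137, -0.005, 1.801]
contact_force: [0.1, 0.9, -2.1]
opening: 0.0232
grip_force: 25.0
```

Call:
send_rows(targets=[[0,0,0,0,0],[0,0,0,0,0]])

```text
time: 5.95
tool_pos: [0.5067, -0.3097, 0.0654]
tool_rot: [3.14, 0.002, 1.799]
contact_force: [0.5, -0.8, -1.5]
opening: 0.0233
grip_force: 25.0
```

```bash
python3 -c "
from h import *
p,d,K,T=wrist('w4')
big=cv2.resize(p[120:280,180:380],None,fx=4,fy=3.7,interpolation=cv2.INTER_CUBIC); cv2.imwrite('pics/w4c.png',big[:,:,::-1])"
```

```text
w4 5.95 [ 0.5067 -0.3097  0.0654] [3.1399e+00 2.0000e-03 1.7993e+00]
```

View pics/w4c.png

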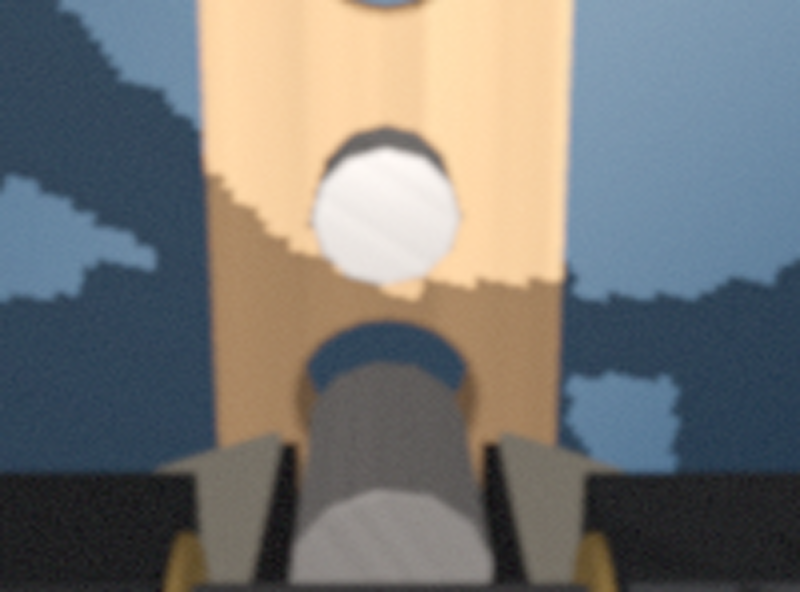

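The crop shows the pin centred sideways in the wide pocket. The foot arc is at row ~217.8 and the pocket's far rim at row ~207, so I'm checking the fore-aft centring.

```bash
python3 -c "
from h import *
f=np.load('w4.npz');K,T=f['K'],f['T'];x=np.array([-.2265,.974,0])
for zf in(.033,.037,.039): print(zf,ray((277,217.8),K,T,zf)[0]-.012*x)
print(ray((277,207),K,T,.025)[0]-.0145*x)"
```

```text
0.033 [ 0.50786489 -0.3122377   0.033     ]
0.037 [ 0.50755409 -0.31090524  0.037     ]
0.039 [ 0.50739869 -0.31023901  0.039     ]
[ 0.50743393 -0.31035657  0.025     ]
```

Call:
send_rows(targets=[[0,0,0,-0.012,0],[0,0,0,-0.012,0],[0,0,0,-0.008,0],[0,0,0,0,0],[0,0,0,0,0]])

```text
time: 6.5
tool_pos: [0.5056, -0.3093, 0.0312]
tool_rot: [-3.141, -0.001, 1.799]
contact_force: [0.9, 0.2, -1.1]
opening: 0.0231
grip_force: 25.0
```

Call:
send_rows(targets=[[0,0,0,-0.0015,0],[0.45,0,0,0,0],[0.45,0,0,0,0],[0.45,0,0,0,0],[0.45,0,0,0.02,0]])

```text
time: 7.0
tool_pos: [0.5044, -0.3084, 0.0484]
tool_rot: [-3.139, -0.004, 1.799]
contact_force: [0.0, -0.2, -0.6]
opening: 0.0408
grip_force: 0.0
```

Call:
send_rows(targets=[[0.45,0,0,0.035,0],[0.45,0,0,0.037,0],[0.45,0.001,0.04,0,0],[0.45,0.001,0.04,0,0],[0.45,0.001,0.04,0,0]])

```text
time: 7.5
tool_pos: [0.5087, -0.1885, 0.1229]
tool_rot: [3.14, 0.001, 1.798]
contact_force: [0.9, -0.2, -0.0]
opening: 0.0414
grip_force: 0.0
```

Call:
send_rows(targets=[[0.45,0.001,0.04,0,0],[0.45,0.001,0.04,0,0],[0.45,0.003,0.02,0,0],[0.45,0,0,0,0],[0.45,0,0,0,0]])

```text
time: 8.0
tool_pos: [0.514, -0.0896, 0.1225]
tool_rot: [3.141, 0.001, 1.8]
contact_force: [-0.3, -0.7, 0.3]
opening: 0.0414
grip_force: 0.0
```

```bash
python3 -c "
from h import *
p,d,K,T=wrist('w5')
g=proj([.519,-.042,.05],K,T)[0];print(g);topc('w5',g,.051,.005,30)"
```

```text
w5 8.0 [ 0.514  -0.0896  0.1225] [3.1409e+00 8.0000e-04 1.8000e+00]
[298.74150757 150.17127476]
circ 300.56329345703125 151.417724609375 [ 0.5203 -0.0424  0.051 ] cen [300.5 151.3] [ 0.5203 -0.0424  0.051 ] z 0.0506 diam mm 16.034319444667307 [290 140  23  23 405]
```

Call:
send_rows(targets=[[0.45,0.0025,0.0233,0,0],[0.45,0.0025,0.0233,-0.01,0],[0.45,0,0,-0.03,0],[0.45,0,0,-0.03,0],[0.45,0,0,-0.023,0]])

```text
time: 8.55
tool_pos: [0.5185, -0.0441, 0.0278]
tool_rot: [-3.141, -0.0, 1.797]
contact_force: [0.2, 0.5, 0.2]
opening: 0.0415
grip_force: 0.0
```

Call:
send_rows(targets=[[0.45,0,0,0,0],[0,0,0,0,0],[0,0,0,0,0],[0,0,0,0,0],[0,0,0,0,0]])

```text
time: 9.05
tool_pos: [0.5194, -0.0431, 0.0303]
tool_rot: [3.14, 0.001, 1.799]
contact_force: [1.6, -0.8, 3.1]
opening: 0.0152
grip_force: 25.0
```

Call:
send_rows(targets=[[0,0,0,0,0]])

```text
time: 9.15
tool_pos: [0.5195, -0.0431, 0.0303]
tool_rot: [3.14, 0.001, 1.799]
contact_force: [-0.3, -0.5, 5.1]
opening: 0.015
grip_force: 25.0
```

Call:
send_rows(targets=[[0,0,0,0.02,0],[0,0,0,0.035,0],[0,0,0,0.035,0],[0,-0.006,-0.038,0,0],[0,-0.006,-0.038,0,0]])

```text
time: 9.65
tool_pos: [0.5073, -0.1191, 0.1207]
tool_rot: [3.139, 0.002, 1.802]
contact_force: [-0.3, -0.2, -1.9]
opening: 0.0156
grip_force: 25.0
```

Call:
send_rows(targets=[[0,-0.006,-0.038,0,0],[0,-0.006,-0.038,0,0],[0,-0.0068,-0.0402,0,0],[0,0,0,-0.028,0],[0,0,0,-0.028,0]])

```text
time: 10.15
tool_pos: [0.488, -0.2368, 0.0633]
tool_rot: [3.14, 0.002, 1.796]
contact_force: [-0.3, 0.9, -1.1]
opening: 0.0154
grip_force: 25.0
```

Call:
send_rows(targets=[[0,0,0,0,0],[0,0,0,0,0],[0,0,0,0,0]])

```text
time: 10.45
tool_pos: [0.4889, -0.2352, 0.0647]
tool_rot: [3.14, 0.002, 1.799]
contact_force: [0.2, 0.4, 0.1]
opening: 0.0153
grip_force: 25.0
```

```bash
python3 -c "
from h import *
p,d,K,T=wrist('w6')
big=cv2.resize(p[150:300,180:380],None,fx=4,fy=4,interpolation=cv2.INTER_CUBIC); cv2.imwrite('pics/w6c.png',big[:,:,::-1])
P=cloud(d,K,T)
for r in range(205,250,4): print(r,P[r,265:290:4,2].round(3))"
```

```text
w6 10.45 [ 0.4889 -0.2352  0.0647] [3.1399e+00 1.7000e-03 1.7994e+00]
205 [0.026 0.026 0.025 0.025 0.025 0.026 0.027]
209 [0.026 0.026 0.025 0.026 0.025 0.025 0.025]
213 [0.025 0.024 0.026 0.025 0.026 0.026 0.025]
217 [0.026 0.001 0.002 0.002 0.003 0.001 0.025]
221 [ 0.001  0.001  0.001 -0.     0.002  0.001  0.002]
225 [0.    0.002 0.039 0.042 0.041 0.038 0.001]
229 [0.008 0.043 0.047 0.046 0.048 0.044 0.038]
233 [0.016 0.05  0.052 0.054 0.052 0.051 0.045]
237 [0.049 0.057 0.059 0.06  0.059 0.056 0.053]
241 [0.056 0.062 0.065 0.066 0.065 0.063 0.059]
245 [0.063 0.067 0.07  0.071 0.07  0.069 0.065]
249 [0.067 0.074 0.075 0.077 0.075 0.074 0.07 ]
```

View pics/w6c.png

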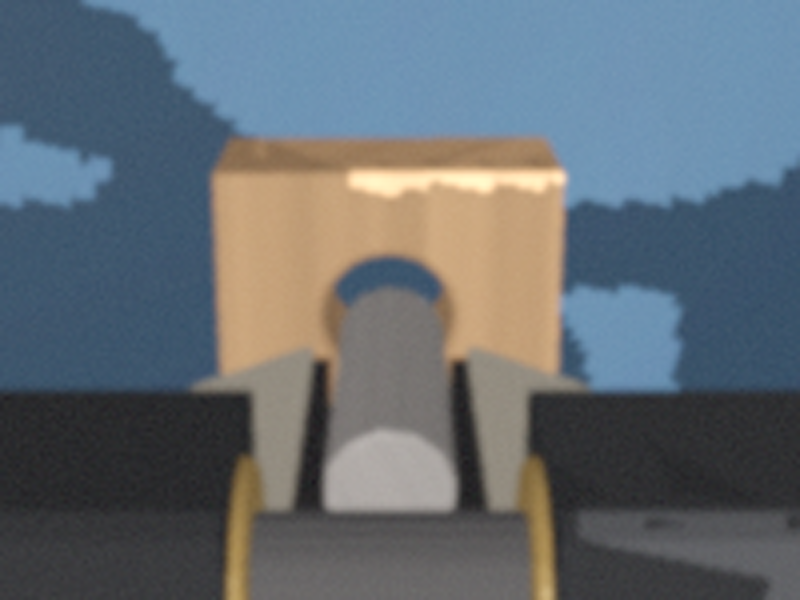

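The crop shows the narrow pin centred sideways over its pocket (pin 392, pocket 391 in the crop). The foot arc is at row 222 and the pocket rim at row 214.3.

```bash
python3 -c "
from h import *
f=np.load('w6.npz');K,T=f['K'],f['T'];x=np.array([-.2265,.974,0])
for zf in(.034,.037): print(zf,ray((278,221.8),K,T,zf)[0]-.008*x)
print(ray((278,214.2),K,T,.025)[0]-.0105*x)"
```

```text
0.034 [ 0.49022936 -0.23568727  0.034     ]
0.037 [ 0.48997776 -0.23465165  0.037     ]
[ 0.49039918 -0.23628554  0.025     ]
```

Call:
send_rows(targets=[[0,0.0002,-0.001,-0.012,0],[0,0,0,-0.012,0],[0,0,0,-0.0085,0],[0,0,0,0,0],[0,0,0,0,0]])

```text
time: 11.0
tool_pos: [0.4879, -0.2358, 0.03]
tool_rot: [-3.141, -0.001, 1.799]
contact_force: [-0.8, -0.4, -0.3]
opening: 0.0153
grip_force: 25.0
```

Call:
send_rows(targets=[[0,0,0,-0.001,0],[0.4,0,0,0,0],[0.4,0,0,0,0],[0.4,0,0,0,0],[0.4,0,0,0.03,0]])

```text
time: 11.5
tool_pos: [0.486, -0.2347, 0.0571]
tool_rot: [-3.137, -0.005, 1.799]
contact_force: [0.3, 0.2, -0.1]
opening: 0.0363
grip_force: 0.0
```

Call:
send_rows(targets=[[0.4,0,0,0.035,0],[0.4,0,0,0.035,0],[0.4,-0.0057,0.018,0.005,-0.15],[0.4,-0.0057,0.018,0.005,-0.15],[0.4,-0.0057,0.018,0.005,-0.15]])

```text
time: 12.0
tool_pos: [0.4708, -0.1816, 0.1453]
tool_rot: [3.141, 0.0, 1.342]
contact_force: [0.5, 0.4, 0.6]
opening: 0.0366
grip_force: 0.0
```

Call:
send_rows(targets=[[0.4,-0.0057,0.018,0.005,-0.15],[0.4,-0.0057,0.018,0.005,-0.15],[0.4,-0.0057,0.018,0.005,-0.15],[0.4,-0.0057,0.018,0.005,-0.15],[0.4,-0.0057,0.018,0.005,-0.15]])

```text
time: 12.5
tool_pos: [0.4423, -0.0914, 0.1701]
tool_rot: [3.141, -0.0, 0.593]
contact_force: [-0.4, 0.5, 0.2]
opening: 0.0366
grip_force: 0.0
```

Call:
send_rows(targets=[[0.4,-0.0057,0.018,0.005,-0.15],[0.4,-0.0057,0.018,0.005,-0.15],[0.4,-0.0057,0.018,0.005,-0.15],[0.4,-0.0057,0.018,0.005,-0.15],[0.4,0,0,0,0]])

```text
time: 13.0
tool_pos: [0.4194, -0.0186, 0.1905]
tool_rot: [-3.142, -0.001, -0.002]
contact_force: [-0.2, 0.1, -0.5]
opening: 0.0363
grip_force: 0.0
```

Call:
send_rows(targets=[[0.4,0,0,0,0],[0.4,0,0,0,0]])

```text
time: 13.2
tool_pos: [0.42, -0.0206, 0.1896]
tool_rot: [3.141, -0.0, 0.001]
contact_force: [-0.5, -0.0, -0.3]
opening: 0.0369
grip_force: 0.0
```

```bash
cat > plate.py <<'E'
from h import *
def line_fit(pts):
    vx,vy,x,y=cv2.fitLine(np.float32(pts),cv2.DIST_HUBER,0,.01,.01).ravel(); return np.array([x,y]),np.array([vx,vy])
def edges(p,K,T,box,thr=200):
    "white-plate mask -> sub-pixel contour on the plane z=.014"
    x0,y0,x1,y1=box; c=cv2.resize(p[y0:y1,x0:x1],None,fx=6,fy=6,interpolation=cv2.INTER_CUBIC)
    g=cv2.GaussianBlur(c[...,0],(0,0),3)
    k,_=cv2.findContours((g>thr).astype(np.uint8),0,1); k=max(k,key=cv2.contourArea)[:,0]
    return ray((k+.5)/6-.5+[x0,y0],K,T,.014)[:,:2]
if __name__=="__main__":
    p,d,K,T=wrist('w7')
    P=cloud(d,K,T); t0,_=read_camera("top")
    print(proj([.487,-.027,.014],K,T),proj([.58,-.04,.014],K,T),proj([.483,.04,.014],K,T))
    pt,dt=read_camera("top"); K2,T2=campose("top"); Q=cloud(dt,K2,T2)
    for c in [(.5058,-.3084),(.4885,-.2345),(.497,-.271)]:
        u,v=proj([*c,.05],K2,T2)[0].round().astype(int); print(c,Q[v-3:v+4,u-3:u+4,2].round(3).max(1))
E
python3 plate.py
```

```text
w7 13.2 [ 0.42   -0.0206  0.1896] [ 3.1412e+00 -1.0000e-04  1.1000e-03]
[[283.35302151 115.62750823]] [[298.39952012   8.8294899 ]] [[215.03601177 119.80326218]]
(0.5058, -0.3084) [0.055 0.053 0.053 0.052 0.052 0.055 0.051]
(0.4885, -0.2345) [0.051 0.054 0.052 0.053 0.052 0.054 0.029]
(0.497, -0.271) [0.056 0.057 1.1   0.055 0.057 0.055 0.054]
```

View pics/w7.png

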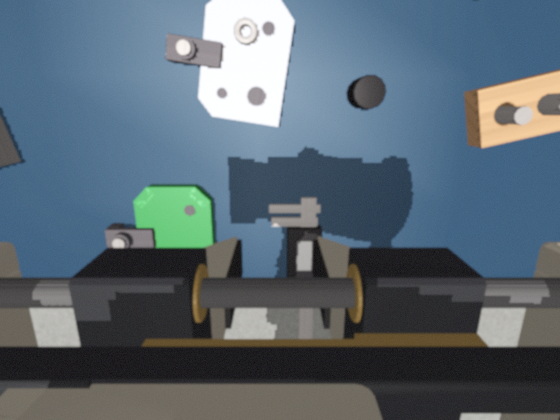

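The wrist view shows the plate with both edges at the square corner now free. The corner is at (279,127), the long edge runs up to (294,22) and the short edge to (213,116). The loupe (367,91) and bearing (246,30) are undisturbed, and both pins are down in the holder according to the top depth.

```bash
cat > pl2.py <<'E'
from plate import *
def corner(fn,cg,lg,sg,r=2.5):
    "guess pixels: corner, far end of long edge, far end of short edge"
    f=np.load(fn+".npz");p,K,T=f["p"],f["K"],f["T"]
    for thr in (170,200):
        k=edges(p,K,T,(150,0,340,150),thr)
        G=ray([cg,lg,sg],K,T,.014)[:,:2]; L=[]
        for a,b in((G[0],G[1]),(G[0],G[2])):
            e=(b-a)/np.linalg.norm(b-a);s=(k-a)@e;o=(k-a)@[-e[1],e[0]]
            m=(s>.012)&(s<np.linalg.norm(b-a)-.008)&(abs(o)<.004)
            q,v=line_fit(k[m]); L.append((q,v*np.sign(v@e),m.sum()))
        (q1,v1,_),(q2,v2,_)=L
        t=np.linalg.solve(np.c_[v1,-v2],q2-q1); c=q1+t[0]*v1
        a1=np.arctan2(v1[1],v1[0]);a2=np.arctan2(v2[1],v2[0])-np.pi/2
        print(fn,thr,"corner",c.round(4),"yaw long",a1.round(4),"yaw short",a2.round(4))
    return c,a1,a2
if __name__=="__main__":
    corner("w7",(279,127),(294,24),(215,117))
    corner("w1",(217.5,125.5),(222,44),(165,116.5))
E
python3 pl2.py
```

```text
w7 170 corner [ 0.4758 -0.0219] yaw long -0.1518 yaw short -0.1545
w7 200 corner [ 0.4765 -0.0214] yaw long -0.1527 yaw short -0.1542
w1 170 corner [ 0.4757 -0.0219] yaw long -0.1503 yaw short -0.1563
w1 200 corner [ 0.4765 -0.0219] yaw long -0.1437 yaw short -0.156
```

Call:
send_rows(targets=[[0.4,-0.003,0.045,0.004,0.035],[0.4,-0.003,0.045,0.004,0.035],[0.4,-0.003,0.045,0.004,0.035],[0.4,-0.003,0.045,0.004,0.035],[0.4,-0.003,0.045,0.004,0.035]])

```text
time: 13.85
tool_pos: [0.4047, 0.2063, 0.2098]
tool_rot: [3.141, -0.0, 0.175]
contact_force: [1.0, -1.3, -0.7]
opening: 0.0369
grip_force: 0.0
```

Call:
send_rows(targets=[[0.4,-0.005,0.025,0.004,0.055],[0.4,0,0,0,0],[0.4,0,0,0,0]])

```text
time: 14.15
tool_pos: [0.3997, 0.2298, 0.2134]
tool_rot: [3.141, 0.001, 0.23]
contact_force: [-0.3, -0.4, 0.8]
opening: 0.0364
grip_force: 0.0
```

```bash
python3 - <<'E'
from h import *
p,d,K,T=wrist('w8')
P=cloud(d,K,T); z=P[...,2]
m=((z>.022)&(z<.042)&(d>0)).astype(np.uint8); m[245:]=0
n,l,s,c=cv2.connectedComponentsWithStats(m)
for i in range(1,n):
    if s[i,4]>150: print(i,s[i],P[l==i].mean(0).round(3))
print(proj([.443,.25,.032],K,T),proj([.563,.28,.032],K,T),proj([.424,.336,.032],K,T))
E
```

```text
w8 14.15 [0.3997 0.2298 0.2134] [3.1409e+00 6.0000e-04 2.2970e-01]
1 [ 178    0   90  140 2373] [0.477 0.28  0.033]
2 [ 454   60   54   41 1048] [0.543 0.057 0.026]
3 [521  63  22  23 217] [0.56  0.008 0.023]
6 [   0  190   67   55 1838] [0.284 0.493 0.023]
11 [327 218  48  27 808] [0.362 0.137 0.026]
[[266.83764303 136.00837481]] [[263.49446717  -2.51753113]] [[179.65844447 134.97931318]]
```

```bash
cat > sq.py <<'E'
from plate import line_fit
from h import *
def square(fn,box,th0,zb=0.0,zt=.005,verbose=True):
    f=np.load(fn+".npz");d,K,T=f["d"],f["K"],f["T"];P=cloud(d,K,T);z=P[...,2]-zb
    m=((z>.032-zt)&(z<.032+.008)&(d>0)).astype(np.uint8)
    x0,y0,x1,y1=box;q=np.zeros_like(m);q[y0:y1,x0:x1]=m[y0:y1,x0:x1]
    n,l,s,c=cv2.connectedComponentsWithStats(q);i=1+np.argmax(s[1:,4]);q=(l==i)
    v,u=np.nonzero(q);X=ray(np.c_[u,v],K,T,.032+zb)[:,:2]
    ex=np.array([np.cos(th0),np.sin(th0)]);ey=np.array([-ex[1],ex[0]])
    a=X@ex;b=X@ey
    # long leg: low b band; short leg: low a band
    b0=np.percentile(b,2);a0=np.percentile(a,1)
    def mid(s,t,sel):   # centre line and width from row-wise extremes
        o=[]
        for lo in np.arange(s[sel].min()+.003,s[sel].max()-.003,.002):
            k=sel&(s>=lo)&(s<lo+.002)
            if k.sum()>4:o.append((lo+.001,t[k].mean(),np.ptp(t[k])))
        o=np.array(o);o=o[abs(o[:,2]-np.median(o[:,2]))<.002];cf=np.polyfit(o[:,0],o[:,1],1);return cf,np.median(o[:,2]),s[sel].min(),s[sel].max()
    L=mid(a,b,(b<b0+.014)&(a>a0+.016)); S=mid(b,a,(a<a0+.014)&(b>b0+.016))
    # intersection of centre lines  b=L0*a+L1, a=S0*b+S1
    A=np.array([[-L[0][0],1],[1,-S[0][0]]]);ab=np.linalg.solve(A,[L[0][1],S[0][1]])
    yL=th0+np.arctan(L[0][0]);yS=th0-np.arctan(S[0][0]);yaw=yL
    R=lambda t:np.array([[np.cos(t),-np.sin(t)],[np.sin(t),np.cos(t)]])
    O=ab[0]*ex+ab[1]*ey; inner=O+R(yaw)@[.005,.005]; grip=O+R(yaw)@[.037,0]
    print(fn,"widths",np.round([L[1],S[1]],4),"yawL,S",yL.round(4),yS.round(4),"inner",inner.round(4),"grip",grip.round(4),"extents a,b",(np.array([a.min(),a.max()])-ab[0]).round(4),(np.array([b.min(),b.max()])-ab[1]).round(4),"z",z[q].mean().round(4))
    return inner,yaw,grip
if __name__=="__main__": square("w8",(170,0,300,160),.24)
E
python3 sq.py
```

```text
w8 widths [0.0094 0.0099] yawL,S 0.2303 0.2288 inner [0.4476 0.2608] grip [0.4799 0.2632] extents a,b [-0.005   0.1197] [-0.006   0.0853] z 0.0327
```

Call:
send_rows(targets=[[0.3,0.0263,0.0115,-0.03,0],[0.3,0.0263,0.0115,-0.04,0],[0.3,0.0263,0.0114,-0.04,0],[0.3,0,0,-0.04,0],[0.3,0,0,-0.02,0]], grip_force=60)

```text
time: 14.7
tool_pos: [0.4778, 0.2619, 0.0398]
tool_rot: [3.14, 0.006, 0.226]
contact_force: [-1.4, 0.2, 1.5]
opening: 0.0273
grip_force: 0.0
```

Call:
send_rows(targets=[[0.3,0,0,-0.0265,0],[0.3,0,0,0,0],[0.3,0,0,0,0]])

```text
time: 15.0
tool_pos: [0.479, 0.2632, 0.0174]
tool_rot: [3.141, 0.001, 0.227]
contact_force: [0.9, 0.1, 0.4]
opening: 0.0275
grip_force: 0.0
```

Call:
send_rows(targets=[[0,0,0,0,0],[0,0,0,0,0],[0,0,0,0,0],[0,0,0,0,0],[0,0,0,0,0]])

```text
time: 15.5
tool_pos: [0.4794, 0.2644, 0.0185]
tool_rot: [3.141, -0.002, 0.229]
contact_force: [-0.2, -2.0, 6.7]
opening: 0.0094
grip_force: 60.0
```

Call:
send_rows(targets=[[0,0,0,0.01,0],[0,0,0,0.02,0],[0,0,0,0.025,0],[0,0,0,0.015,0],[0,0,0,0,0]])

```text
time: 16.0
tool_pos: [0.4796, 0.2649, 0.0894]
tool_rot: [-3.141, -0.004, 0.229]
contact_force: [0.1, 0.1, -5.5]
opening: 0.0095
grip_force: 60.0
```

Call:
send_rows(targets=[[0,0.0024,-0.0332,0,-0.0426],[0,0.0024,-0.0332,0,-0.0426],[0,0.0024,-0.0332,0,-0.0426],[0,0.0024,-0.0332,0,-0.0426],[0,0.0024,-0.0332,0,-0.0426]])

```text
time: 16.5
tool_pos: [0.4896, 0.0972, 0.0862]
tool_rot: [3.141, 0.002, 0.014]
contact_force: [0.8, -0.1, -4.4]
opening: 0.0094
grip_force: 60.0
```

Call:
send_rows(targets=[[0,0.0024,-0.0332,0,-0.0426],[0,0.0024,-0.0332,0,-0.0426],[0,0.0024,-0.0332,0,-0.0426],[0,0.0025,-0.0333,0,-0.0422],[0,0,0,0,0]])

```text
time: 17.0
tool_pos: [0.5002, -0.0379, 0.0863]
tool_rot: [3.141, 0.001, -0.159]
contact_force: [-0.5, 0.3, -5.8]
opening: 0.0094
grip_force: 60.0
```

Call:
send_rows(targets=[[0,0,0,0,0],[0,0,0,0,0]])

```text
time: 17.2
tool_pos: [0.4997, -0.0337, 0.0866]
tool_rot: [-3.141, 0.002, -0.153]
contact_force: [-0.2, -0.6, -4.8]
opening: 0.0094
grip_force: 60.0
```

```bash
python3 - <<'E'
from h import *
p,d,K,T=wrist('w9')
P=cloud(d,K,T)
t=np.linalg.inv(T@np.linalg.inv(calibration("wrist")["hand_eye"]));Q=P@t[:3,:3].T+t[:3,3]
m=((P[...,2]>.085)&(P[...,2]<.14)&(d>0)).astype(np.uint8);m[250:]=0
n,l,s,c=cv2.connectedComponentsWithStats(m)
for i in range(1,n):
    if s[i,4]>300: print(s[i],P[l==i].mean(0).round(3))
# flatness of the square top
i=1+np.argmax(s[1:,4])
for v in range(0,250,25):
    u=np.nonzero(l[v]==i)[0]
    if len(u): print(v,u.min(),u.max(),P[v,u[len(u)//2]].round(4), P[v,u[2]].round(4),P[v,u[-3]].round(4))
E
```

```text
w9 17.2 [ 0.4997 -0.0337  0.0866] [-3.1413e+00  1.8000e-03 -1.5340e-01]
[ 234   74   88  176 4485] [ 0.547 -0.041  0.1  ]
75 266 289 [ 0.5866 -0.0477  0.1   ] [ 0.5873 -0.0436  0.0997] [ 0.586  -0.0513  0.1004]
100 266 289 [ 0.5769 -0.0462  0.0994] [ 0.5775 -0.0421  0.1018] [ 0.5763 -0.0499  0.1013]
125 266 289 [ 0.5668 -0.0446  0.0999] [ 0.5675 -0.0404  0.1011] [ 0.5663 -0.0484  0.1006]
150 266 288 [ 0.5565 -0.0426  0.1007] [ 0.5569 -0.0387  0.0998] [ 0.5559 -0.0464  0.1012]
175 267 288 [ 0.5454 -0.0413  0.1002] [ 0.546  -0.0374  0.1003] [ 0.5449 -0.0448  0.1004]
200 267 288 [ 0.5341 -0.0396  0.1007] [ 0.5348 -0.0355  0.101 ] [ 0.5336 -0.0432  0.1009]
225 267 288 [ 0.5223 -0.0377  0.1013] [ 0.5227 -0.0336  0.1005] [ 0.5219 -0.0414  0.1015]
```

Call:
send_rows(targets=[[0,0,0,-0.02,0],[0,0,0,-0.02,0],[0,0,0,-0.012,0],[0,0,0,-0.008,0],[0,0,0,0,0]])

```text
time: 17.75
tool_pos: [0.4998, -0.034, 0.0264]
tool_rot: [-3.142, 0.002, -0.153]
contact_force: [0.0, -0.1, -4.9]
opening: 0.0095
grip_force: 60.0
```

Call:
send_rows(targets=[[0,0,0,-0.004,0],[0,0,0,0,0],[0,0,0,0,0]])

```text
time: 18.05
tool_pos: [0.5007, -0.0346, 0.0237]
tool_rot: [3.141, -0.001, -0.154]
contact_force: [0.6, -0.1, -5.4]
opening: 0.0093
grip_force: 60.0
```

```bash
python3 - <<'E'
from h import *
p,d,K,T=wrist('w10')
for i in range(4):
    st=observe(); print(st["tool_pos"].round(4),st["contact_force"].round(1),st["tool_rot"].round(4)); read_camera("wrist")
print(proj([[.4752,-.0204,.014],[.57,-.035,.014],[.57,-.035,.034],[.56,-.05,.034]],K,T).round())
big=cv2.resize(p[0:260,150:400],None,fx=2.3,fy=2.3,interpolation=cv2.INTER_CUBIC); cv2.imwrite('pics/w10c.png',big[:,:,::-1])
E
```

```text
w10 18.05 [ 0.5007 -0.0346  0.0237] [ 3.1414e+00 -8.0000e-04 -1.5420e-01]
[ 0.5007 -0.0346  0.0237] [ 0.5 -0.2 -4.9] [ 3.1415e+00 -9.0000e-04 -1.5420e-01]
[ 0.5006 -0.0347  0.0237] [ 0.8  0.3 -4.2] [ 3.1414e+00 -8.0000e-04 -1.5430e-01]
[ 0.5006 -0.0346  0.0236] [ 0.7  0.1 -4.7] [ 3.1415e+00 -8.0000e-04 -1.5430e-01]
[ 0.5005 -0.0346  0.0235] [-0.4 -1.  -4.5] [ 3.1415e+00 -6.0000e-04 -1.5430e-01]
[[259. 293.]
 [256. 121.]
 [253. 123.]
 [291. 141.]]
```

View pics/w10c.png

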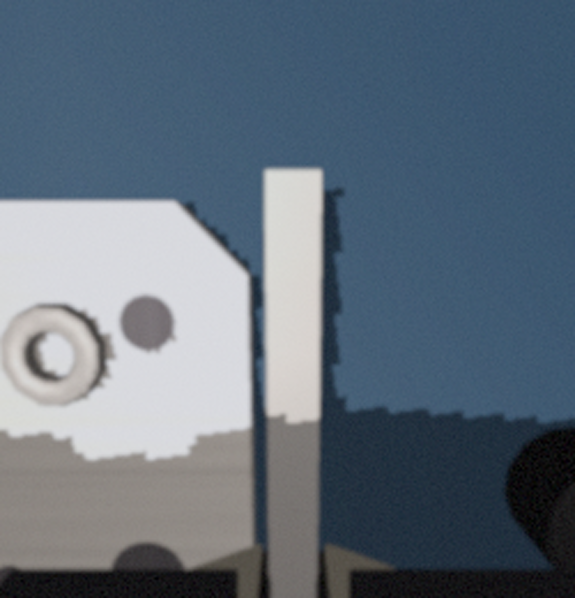

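The crop shows the square level and parallel to the long edge with a gap of about 12 crop px (~4-5 mm). The bearing is untouched.

Call:
send_rows(targets=[[0,0,0,-0.002,0],[0,0,0,-0.0015,0],[0,0.0003,0.0015,0,0],[0,0.0002,0.0015,0,0],[0,0,0,0,0]])

```text
time: 18.8
tool_pos: [0.5009, -0.0313, 0.0197]
tool_rot: [3.142, 0.0, -0.154]
contact_force: [-0.4, -0.2, -4.9]
opening: 0.0093
grip_force: 60.0
```

Call:
send_rows(targets=[[0,0.0001,0.0005,0,0],[0,0,0,0,0]])

```text
time: 19.0
tool_pos: [0.501, -0.031, 0.0198]
tool_rot: [3.141, -0.0, -0.154]
contact_force: [0.3, -0.5, -4.0]
opening: 0.0092
grip_force: 60.0
```

Call:
send_rows(targets=[[0,0.0001,0.0005,0,0],[0,0,0,0,0]])

```text
time: 19.2
tool_pos: [0.5011, -0.0305, 0.0197]
tool_rot: [3.142, 0.0, -0.154]
contact_force: [0.6, 0.1, -5.4]
opening: 0.0094
grip_force: 60.0
```

Call:
send_rows(targets=[[0,0.0001,0.0005,0,0],[0,0,0,0,0]])

```text
time: 19.4
tool_pos: [0.5012, -0.03, 0.0197]
tool_rot: [3.142, 0.0, -0.154]
contact_force: [0.7, -1.3, -3.8]
opening: 0.0095
grip_force: 60.0
```

Call:
send_rows(targets=[[0,0.0001,0.0005,0,0],[0,0,0,0,0]])

```text
time: 19.6
tool_pos: [0.5012, -0.0299, 0.0197]
tool_rot: [3.141, 0.0, -0.154]
contact_force: [-0.9, -2.1, -4.9]
opening: 0.0093
grip_force: 60.0
```

Call:
send_rows(targets=[[0,0.0001,0.0005,0,0],[0,0,0,0,0]])

```text
time: 19.8
tool_pos: [0.5012, -0.0298, 0.0198]
tool_rot: [3.14, 0.0, -0.154]
contact_force: [-1.4, -5.4, -2.6]
opening: 0.0092
grip_force: 60.0
```

Call:
send_rows(targets=[[0,-0.0001,-0.0007,0,0],[0,0.0015,-0.0002,0,0],[0,0.0015,-0.0002,0,0],[0,0.001,-0.0002,0,0],[0,0,0,0,0]])

```text
time: 20.3
tool_pos: [0.5052, -0.0305, 0.0196]
tool_rot: [3.141, 0.0, -0.154]
contact_force: [-2.0, -4.0, -5.0]
opening: 0.0092
grip_force: 60.0
```

Call:
send_rows(targets=[[0,0.0005,-0.0001,0,0],[0,0,0,0,0]])

```text
time: 20.5
tool_pos: [0.5055, -0.0305, 0.0196]
tool_rot: [3.141, 0.001, -0.154]
contact_force: [-3.0, -4.6, -6.3]
opening: 0.0093
grip_force: 60.0
```

Call:
send_rows(targets=[[0,0.0005,-0.0001,0,0],[0,0,0,0,0]])

```text
time: 20.7
tool_pos: [0.5061, -0.0306, 0.0196]
tool_rot: [3.141, 0.0, -0.154]
contact_force: [-2.4, -3.5, -4.5]
opening: 0.0093
grip_force: 60.0
```

Call:
send_rows(targets=[[0,0.0005,-0.0001,0,0],[0,0,0,0,0]])

```text
time: 20.9
tool_pos: [0.5066, -0.0307, 0.0197]
tool_rot: [3.141, 0.0, -0.154]
contact_force: [-2.6, -4.3, -5.4]
opening: 0.0093
grip_force: 60.0
```

Call:
send_rows(targets=[[0,0.0005,-0.0001,0,0],[0,0,0,0,0]])

```text
time: 21.1
tool_pos: [0.5072, -0.0308, 0.0197]
tool_rot: [3.141, 0.0, -0.154]
contact_force: [-2.1, -4.6, -5.3]
opening: 0.0089
grip_force: 60.0
```

Call:
send_rows(targets=[[0,0.0005,-0.0001,0,0],[0,0,0,0,0]])

```text
time: 21.3
tool_pos: [0.5075, -0.0308, 0.0197]
tool_rot: [3.141, 0.001, -0.154]
contact_force: [-3.1, -3.5, -4.0]
opening: 0.0095
grip_force: 60.0
```

Call:
send_rows(targets=[[0,0.0005,-0.0001,0,0],[0,0,0,0,0]])

```text
time: 21.5
tool_pos: [0.5075, -0.0308, 0.0197]
tool_rot: [3.141, 0.002, -0.154]
contact_force: [-3.6, -4.5, -3.4]
opening: 0.0094
grip_force: 60.0
```

Call:
send_rows(targets=[[0,0.0005,-0.0001,0,0],[0,0,0,0,0]])

```text
time: 21.7
tool_pos: [0.5075, -0.0308, 0.0197]
tool_rot: [3.142, 0.003, -0.154]
contact_force: [-5.8, -3.2, -2.8]
opening: 0.0096
grip_force: 60.0
```

Call:
send_rows(targets=[[0,0.0005,-0.0001,0,0],[0,0,0,0,0],[0,0,0,0,0]])

```text
time: 22.0
tool_pos: [0.5075, -0.0308, 0.0196]
tool_rot: [3.142, 0.004, -0.154]
contact_force: [-7.1, -3.2, -1.4]
opening: 0.0094
grip_force: 60.0
```

Call:
send_rows(targets=[[0,-0.001,0.0001,0,0],[0,0,0,-0.0006,0],[0,0,0,-0.0006,0],[0,0,0,0,0],[0,0,0,0,0]])

```text
time: 22.5
tool_pos: [0.5075, -0.0309, 0.0187]
tool_rot: [3.142, 0.002, -0.154]
contact_force: [-5.5, -4.9, -0.5]
opening: 0.0093
grip_force: 60.0
```

Call:
send_rows(targets=[[0,0,0,0,0]], grip_force=10)

```text
time: 22.6
tool_pos: [0.5075, -0.0309, 0.0187]
tool_rot: [-3.142, 0.001, -0.154]
contact_force: [-5.9, -3.8, -0.7]
opening: 0.0099
grip_force: 10.0
```

```bash
python3 - <<'E'
from h import *
from sq import square
st=observe();print(st["tool_pos"].round(4),st["contact_force"].round(1),st["tool_rot"].round(4))
E
```

```text
[ 0.5075 -0.0309  0.0187] [-5.9 -3.8 -0.7] [-3.1416e+00  1.5000e-03 -1.5420e-01]
```

Call:
send_rows(targets=[[0.25,0,0,0,0],[0.25,0,0,0,0],[0.25,0,0,0,0],[0.25,0,0,0.03,0],[0.25,0,0,0.04,0]])

```text
time: 23.1
tool_pos: [0.5074, -0.0306, 0.088]
tool_rot: [-3.141, 0.004, -0.154]
contact_force: [1.4, -0.1, -0.2]
opening: 0.0228
grip_force: 0.0
```

Call:
send_rows(targets=[[0.25,-0.017,0,0.04,0],[0.25,-0.03,0,0.04,0],[0.25,-0.03,0,0.03,0],[0.25,-0.02,0,0,0],[0.25,0,0,0,0]])

```text
time: 23.6
tool_pos: [0.4101, -0.0307, 0.1999]
tool_rot: [3.142, -0.003, -0.154]
contact_force: [0.4, -0.5, 0.0]
opening: 0.0225
grip_force: 0.0
```

Call:
send_rows(targets=[[0.25,0,0,0,0],[0.25,0,0,0,0]])

```text
time: 23.8
tool_pos: [0.4122, -0.0311, 0.1983]
tool_rot: [-3.141, -0.0, -0.154]
contact_force: [0.5, -0.2, -0.5]
opening: 0.0229
grip_force: 0.0
```

```bash
python3 - <<'E'
from h import *
from sq import square
from pl2 import *
p,d,K,T=wrist('w11')
R=np.array([[np.cos(.153),np.sin(-.153)*-1],[np.sin(-.153),np.cos(.153)]])
a=np.array([np.cos(.153),-np.sin(.153)]);b=np.array([np.sin(.153),np.cos(.153)]);c0=np.array([.4762,-.0216])
print(proj([[*(c0-.005*a-.005*b),.032],[*(c0+.12*a-.005*b),.032],[*(c0-.005*a+.08*b),.032]],K,T).round())
u=proj([[*(c0-.01*a-.01*b),.032],[*(c0+.12*a-.01*b),.032],[*(c0-.01*a+.08*b),.032]],K,T)
box=(int(u[:,0].min()-12),max(0,int(u[:,1].min()-12)),int(u[:,0].max()+12),int(u[:,1].max()+12)); print(box)
inner,yaw,g=square("w11",box,-.153)
for q in(inner,): print("rel to corner x,y", ((q-c0)@a).round(4),((q-c0)@b).round(4))
# tilt of top
P=cloud(d,K,T); 
for q in [c0+.02*a-.005*b,c0+.07*a-.005*b,c0+.11*a-.005*b,c0-.005*a+.03*b,c0-.005*a+.07*b]:
    x,y=proj([*q,.032],K,T)[0].round().astype(int)
    if 2<y<417: print((x,y),np.median(P[y-2:y+3,x-2:x+3,2]).round(4))
# top-face gaps: edges of visible plate
k=edges(p,K,T,(max(0,box[0]-30),0,box[2],box[3]),150)
E
```

```text
w11 23.8 [ 0.4122 -0.0311  0.1983] [-3.1415e+00 -2.0000e-04 -1.5420e-01]
[[262. 127.]
 [260. -23.]
 [174. 127.]]
(162, 0, 279, 144)
w11 widths [0.0093 0.0094] yawL,S -0.1495 -0.1389 inner [ 0.4774 -0.0221] grip [ 0.5083 -0.0318] extents a,b [-0.0059  0.1065] [-0.0049  0.0855] z 0.0327
rel to corner x,y 0.0012 -0.0003
(np.int64(262), np.int64(100)) 0.0329
(np.int64(261), np.int64(41)) 0.0328
(np.int64(226), np.int64(127)) 0.0328
(np.int64(184), np.int64(127)) 0.0329
```

Call:
send_rows(targets=[[0.25,0.01,0,0.04,0],[0.25,0.01,0,0.04,0],[0.25,0,0,0,0],[0.25,0,0,0,0]])

```text
time: 24.25
tool_pos: [0.4321, -0.0311, 0.2783]
tool_rot: [3.142, -0.0, -0.154]
contact_force: [0.5, 0.3, -0.0]
opening: 0.0229
grip_force: 0.0
```

```bash
python3 - <<'E'
from h import *
from sq import square
p,d,K,T=wrist('w12')
a=np.array([np.cos(.153),-np.sin(.153)]);b=np.array([np.sin(.153),np.cos(.153)]);c0=np.array([.4762,-.0216])
u=proj([[*(c0-.01*a-.01*b),.032],[*(c0+.12*a-.01*b),.032],[*(c0-.01*a+.08*b),.032]],K,T)
box=(int(u[:,0].min()-12),max(0,int(u[:,1].min()-12)),int(u[:,0].max()+12),int(u[:,1].max()+12)); print(box)
inner,yaw,g=square("w12",box,-.153)
print("rel",((inner-c0)@a).round(4),((inner-c0)@b).round(4))
# same-image plate features: clamp-side long edge & far short edge of plate give the plate independent of the square
from plate import edges,line_fit
k=edges(p,K,T,(max(0,box[0]-40),0,box[2],box[3]),200)
x=(k-c0)@a;y=(k-c0)@b
for nm,m,s,t in(("far short edge x~.110",(abs(x-.11)<.004)&(y>.02)&(y<.06),y,x),("far long edge y~.080",(abs(y-.08)<.004)&((x>.02)&(x<.035)|(x>.08)&(x<.092)),x,y)):
    if m.sum()>10: print(nm,m.sum(),"mean",t[m].mean().round(4),"slope",np.polyfit(s[m],t[m],1)[0].round(4))
tp,td=read_camera("top");f0=np.load("top0.npz")["p"]
for n,(u_,v_) in dict(loupe=(310,226),gb=(289,179),tweez=(254,140),jar=(173,157),race=(150,228)).items():
    print(n,np.abs(tp[v_-8:v_+9,u_-8:u_+9].astype(int)-f0[v_-8:v_+9,u_-8:u_+9]).mean().round(1))
E
```

```text
w12 24.25 [ 0.4321 -0.0311  0.2783] [ 3.1415e+00 -4.0000e-04 -1.5390e-01]
(185, 12, 283, 156)
w12 widths [0.0089 0.0083] yawL,S -0.1547 -0.1488 inner [ 0.4769 -0.0216] grip [ 0.5077 -0.0315] extents a,b [-0.0046  0.1243] [-0.0053  0.0844] z 0.0327
rel 0.0007 0.0001
far short edge x~.110 206 mean 0.1111 slope -0.0094
far long edge y~.080 142 mean 0.081 slope -0.0008
loupe 2.0
gb 2.2
tweez 2.1
jar 2.2
race 2.3
```

```bash
python3 -c "
from cell import *
print(hand_in())"
```

```text
the job is handed in; nothing more can be done
None
```

I handed the job in at about 24 s. Both pins are down in their own pockets, and the square lies flat against both edges at the plate's unclipped corner, within about 1 mm by my last measurement. The loupe, gauge block, tweezers, jar and race look unmoved; I didn't re-measure the bearing at the end.

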